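# Pin the swing arm into its yoke on the belt stand

### The job

Refit the loose swing arm on the belt stand: slide its eye between the two ears of the yoke with the pegs upward, then put the brass-headed hinge pin from the tool block down through the upper ear, the eye and the lower ear, until its flange sits flat on the upper ear. The pin goes in freely once the arm is held level and in line, so do not force it, and leave the arm pointing straight out from the post. Leave the other things on the bench where they are.

Things in the scene. Friction and masses are not known exactly. Their poses are not given: they have to be found in the camera images.
- stand: Belt stand, fixed: dark base 150 x 130 x 12 mm, post 30 mm square and 225 mm high; origin under the post. On the post a grey yoke: two level ears, 36 mm wide and 14 mm thick, 28 mm apart one over the other, an 11 mm hole in each on one upright axis 45 mm from the post's centre. y points from post to yoke. A second arm with coiled belts is fixed to the post's other side, to 150 mm out
- yoke (a point): Point on the yoke's hole axis, 12 mm above the top of the lower ear, 170 mm above the bench: the place of the eye's centre when the arm rests on the lower ear in line. z is up, y points straight out from the post, the way the arm must point. Ears end 16 mm ahead of the axis, the plate joining them lies 24 mm behind it, the post's face 30 mm. Open to both sides and above
- ear_top (a point): Middle of the hole's mouth in the top face of the upper ear, 200 mm above the bench, with a 1 mm chamfer. Axes as for yoke
- bar_mid (a point): Loose swing arm (steel, about 0.45 kg), flat on the bench, pegs up: bar on edge 12 mm wide, 24 mm high, about 150 mm long. This point: centre of its bare stretch, 12 mm above the underside; grip it here across the bar. Pegs 8 mm thick, 16 mm high on the top edge 48 mm before this point and 34 and 76 mm past it (last one capped red). y: along the bar from eye to red tip, z up
- bar_eye (a point): Centre of the arm's eye, 85 mm from bar_mid on its -y side: ring 34 mm across, 24 mm high (its underside level with the bar's), upright hole 11 mm. Let go between the ears the arm stays in, but droops about 0.15 rad out of line: the pin then stops on the eye's top and stands there by itself, leaning a little; it drops as the arm is held level and worked about by 1 to 3 mm. Axes as bar_mid
- pin_knob (a point): Hinge pin (about 0.1 kg) upright in a hole of the tool block: brass hexagon head 18 mm across flats (one pair faces +-x), 22 mm high, on a brass flange 24 mm across, 4 mm thick, on a steel shank 10 mm thick, 62 mm long, its last 2.5 mm bevelled to 8 mm. This point: the head's centre, 11 mm below its top, 15 mm above the flange's underside (in the block: 73 mm above the bench). z up
- pin: The hinge pin as a whole; origin at the middle of the flange's underside, z away from the tip
- swing_arm: The swing arm as a whole; origin on its underside, 12 mm below bar_mid, same axes
- stamp_a_mid (a point): Half-way up a plain steel leather stamp, 10 mm in diameter and 110 mm long, standing in the tool block (168 x 56 x 73 mm, three holes 55 mm apart), its top 115 mm above the bench. Leave alone
- stamp_b_mid (a point): The same of the second stamp. Leave alone
- glue_c (a point): Centre of the white glue bottle with the green cap, 56 mm in diameter, 150 mm high. Leave alone
- rivet_jar_c (a point): Centre of a brown glass jar of rivets, 60 mm in diameter, 62 mm high. Leave alone
- hammer_c (a point): A hammer lying on the bench, 240 mm long. Leave alone
- awl_c (a point): An awl with a dark wooden handle, lying on the bench, 160 mm long. Leave alone
- mug_c (a point): Centre of a blue mug, 76 mm in diameter, 85 mm high. Leave alone
Mind the look-alikes: they are no part of the job. What is shaped like the swing_arm but orange is not meant.

How it is judged:
On the way:
1. the arm's eye lies between the ears, near the hole axis, and the pin is not yet in the yoke (distance between bar_eye and yoke below 0.007 m and horizontal distance between pin_knob and yoke above 0.03 m), for 0.2 s.
At the end, for the whole second after the job is handed in: Pin upright (0.1 rad) through ears and eye, within 3.5 mm of the hole axis, flange at most 2.5 mm off the upper ear; eye centre within 5 mm of its place, pegs up, arm level within 0.15 rad and pointing out within 0.3 rad; all at rest, other things within 30 mm of where they were (horizontal distance between pin_knob and yoke below 0.0035 m and z of pin_knob in the frame of ear_top between 0.012 and 0.0175 m and angle between pin_knob's own z axis and vertical below 0.1 rad and distance between bar_eye and yoke below 0.005 m and angle between bar_mid's own z axis and vertical below 0.15 rad and angle between the y axis of bar_mid and the y axis of yoke, either way round below 0.3 rad and linear speed of each of pin, swing_arm below 0.02 m/s); the robot touches nothing.
It fails at once if the pin is forced: more than 25 N between pin and arm while the pin is not yet through (contact force between pin and swing_arm above 25 N and z of pin_knob in the frame of ear_top above 0.025 m).
It fails at once if another thing on the bench is moved by more than 30 mm (distance of any of stamp_a_mid, stamp_b_mid, glue_c, rivet_jar_c, hammer_c, awl_c, mug_c from where it was at the start of the episode above 0.03 m).
It also fails if it takes over 72 s, if anything falls off the work surface, if the arm or the gripper's body presses on something with over 40 N, if the wrist force passes 120 N, or if a joint passes its speed limit or range.

### The arm

A 6-joint arm with a two-finger parallel gripper is mounted at the origin on the work surface. World frame = base frame: x ahead of the robot, y to its left, z up, the work surface at z = 0. Lengths are in m, angles in rad, forces in N, time in s.
With the tool pointing down it reaches from about 0.275 to 0.825 m from the base axis. Payload 5.2 kg.
Tool frame: the origin (TCP) lies between the finger pads; the fingertips stand 8 mm ahead of it and the grasp point (between the pads) lies 11 mm behind it; z points along the fingers, y is the line along which they close (so a half turn about z gives the same grasp; the last joint's range is limited). The gripper opens to 93 mm and grips with 3 to 60 N. Pads are 15 mm wide; open, the fingers measure 128 mm over their backs; the gripper's body (75 mm by 188 mm) begins 65 mm behind the grasp point.
Start: joints at [0.897, 0.259, 1.535, -0, 1.348, -0.203], TCP at [0.249, 0.49, 0.227] pointing down, gripper open.
Joint ranges: [-3.14, 3.14], [-0.91, 2.08], [0.19, 2.58], [-1.22, 4.36], [0.22, 2.71], [-3.12, 3.12]. Speed limits (rad/s): [2.57, 2.57, 3.14, 3.14, 3.14, 3.14].

### API

Orientations are given as a unit quaternion [x, y, z, w].
In Python, from station import manip gives the robot as it stands. The module is installed in compiled form; this text tells all that it offers.
- The arm moves only by the shell command python3 -m handwheel 'ROWS' [OPENING]. ROWS is text: rows parted by semicolons, each of 4 numbers parted by spaces: the shift along the tool's x, y, z in m, then the turn about the tool's z in rad. A call has 1 to 12 rows; each row shifts and turns the commanded pose from where the row before left it, along the tool's axes as they then stand; what a row does not reach is not made up. A row lasts 1/12 s, in which the tool goes at most 41.7 mm and 7.16 degrees, less where a joint would pass 70% of its speed; a pose out of reach is approached as far as the arm can. A call is refused whole if a number of a shift passes 0.0417 or a number of a turn 0.125, either way. A call with a gripper value outside its range is refused whole. OPENING is the opening, from 0 (shut) to 1 (fully open), set as the call begins (- or left out, the last holds). The fingers move at their own pace and stop on an object; the grip force is fixed at half the most. Time passes only in rows, so rows that do not move let the fingers close. It gives the time, the measured TCP pose, the force, the opening and the grip force at its end, in the units of the state.
- manip.observe(): the state, without advancing time (a new reading comes with each control period).
- manip.get_image(name): name is "side" or "top"; returns the picture (400x640x3 uint8, blue, green, red); there is no depth.
- manip.calibration(name): a dict with "fx", "fy", "cx", "cy" (pixels), "R" (3x3) and "t" (3): a world point X has camera coordinates R X + t. Camera axes: x right, y down, z forward; pixel columns grow to the right and rows downward; lengths in m; the calibration is good to about 2 mm. A picture is of the moment at which its call begins. calibration takes no time and is no camera call.
- manip.close_job(): hands the job in; it is judged then, once.
The state is a dict: "clock": time; "joints": joint angles; "dq": joint speeds; "effort": joint torques, N m; "tool_pos": TCP position; "orientation": TCP orientation; "force": force on the tool from outside, world axes, zero at the start; "moment": the same for the moment, N m; "grip_width": finger opening in m; "grasp_force": force on a finger pad.
Only numpy, scipy, OpenCV 4.12 (cv2) and the standard library are available. Lean on these libraries where they do the work, as an engineer would, in place of code of your own. Each camera call takes 0.05 s, during which the arm holds its last target. There are 200 camera calls.

## Working session

There is one attempt and no reset: what is moved stays moved. The work goes in short steps, Python scripts to look and compute and a shell command to move; the robot and the scene stay as the last step left them, time stands still between calls to the robot, and variables do not carry over. Pictures are saved under pics/ and viewed, at most 10 in all, crops included, and the job is handed in when it is done.

```bash
mkdir -p pics; python3 - <<'E'
from station import manip
import cv2, numpy as np
for n in("side","top"):
    cv2.imwrite(f"pics/{n}0.png",manip.get_image(n)); c=manip.calibration(n); print(n,{k:np.round(np.array(v),4).tolist() for k,v in c.items()})
s=manip.observe();print({k:np.round(v,3).tolist() for k,v in s.items()})
E
```

```text
side {'fx': 479.0802, 'fy': 479.0802, 'cx': 322.0269, 'cy': 194.4617, 'R': [[-0.9954, -0.0949, -0.0105], [-0.0457, 0.5702, -0.8202], [0.0839, -0.816, -0.572]], 't': [0.5395, 0.1315, 1.3765]}
top {'fx': 415.8538, 'fy': 415.8538, 'cx': 319.0823, 'cy': 197.5789, 'R': [[-0.0061, -0.9994, 0.0342], [-0.9989, 0.0045, -0.0467], [0.0466, -0.0344, -0.9983]], 't': [-0.0004, 0.5165, 1.2216]}
{'clock': 0.1, 'joints': [0.897, 0.259, 1.536, 0.0, 1.348, -0.203], 'dq': [-0.0, 0.0, -0.002, 0.0, -0.001, -0.0], 'effort': [0.003, -43.821, -28.464, 0.072, 0.036, -0.0], 'tool_pos': [0.249, 0.49, 0.226], 'orientation': [0.233, 0.972, -0.001, -0.0], 'force': [-0.241, 0.035, -0.45], 'moment': [0.052, -0.023, 0.009], 'grasp_force': 0.0, 'grip_width': 0.093}
```

View pics/top0.png

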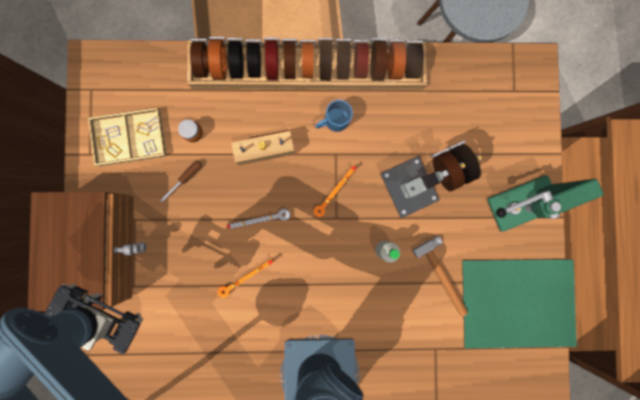

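View pics/side0.png

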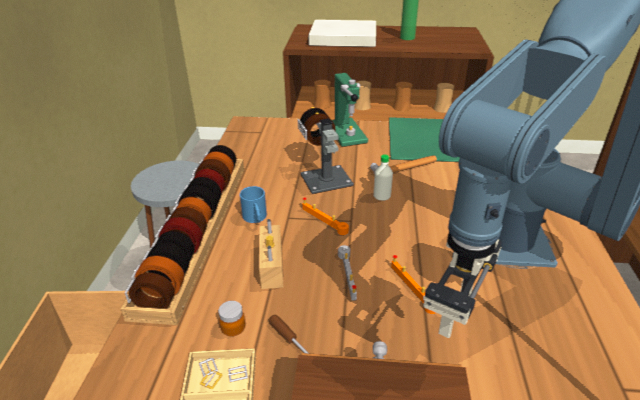

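The candidates for the swing arm in the top view are a steel one at (260,218), an orange one at (338,190) and an orange one at (250,275). The steel one fits the description, so I'll enlarge it along with the block and the yoke.

```bash
python3 - <<'E'
import cv2, numpy as np
t=cv2.imread("pics/top0.png"); s=cv2.imread("pics/side0.png")
def crop(im,x,y,w,h,W,H):
    c=cv2.resize(im[y:y+h,x:x+w],(W,H),interpolation=cv2.INTER_CUBIC)
    k=W/w
    for u in range((x+9)//10*10,x+w,10):
        cv2.line(c,(int((u-x+.5)*k),0),(int((u-x+.5)*k),5 if u%50 else 12),(0,255,0),1)
        if u%20==0: cv2.putText(c,str(u),(int((u-x+.5)*k)-10,22),0,.35,(0,255,0),1)
    for v in range((y+9)//10*10,y+h,10):
        cv2.line(c,(0,int((v-y+.5)*k)),(5,int((v-y+.5)*k)),(0,255,0),1); cv2.putText(c,str(v),(8,int((v-y+.5)*k)+4),0,.35,(0,255,0),1)
    return c
a=np.vstack([np.hstack([crop(t,222,195,80,50,400,250),crop(t,225,120,80,50,400,250)]),np.hstack([crop(t,380,140,110,85,440,340),crop(s,295,105,60,85,240,340)])[:, :]if 0 else np.hstack([crop(t,378,145,80,68,400,340),crop(s,295,110,80,68,400,340)])])
cv2.imwrite("pics/c1.png",a)
b=np.hstack([crop(s,325,238,40,70,320,560),crop(s,250,215,40,70,320,560)])
cv2.imwrite("pics/c2.png",b)
E
```

```text
(no output)
```

View pics/c1.png

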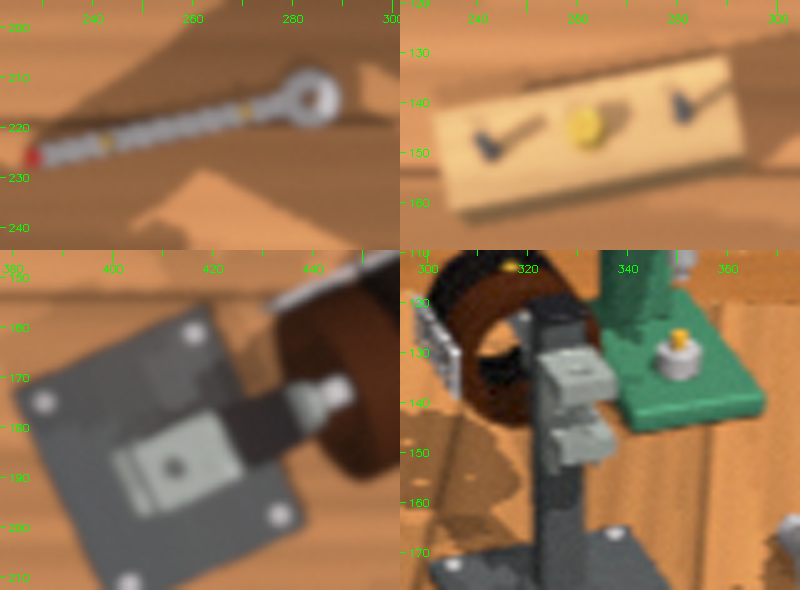

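View pics/c2.png

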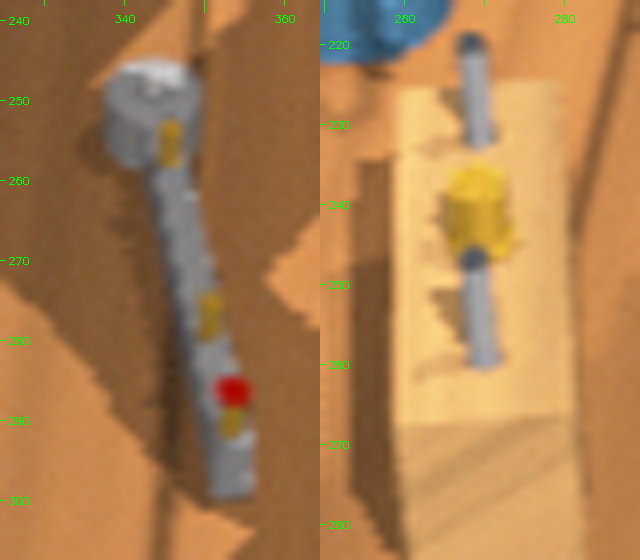

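The steel arm with the red tip, eye at (284,214) and red cap at (228,226), is the one meant. The orange ones are decoys. The brass pin is in the middle hole of the block at (262,145), and the yoke's hole is at (412.7,188). I'll turn these into positions.

```bash
cat > h.py <<'E'
import numpy as np, cv2
from station import manip
def cam(n): return {k:np.array(v) for k,v in manip.calibration(n).items()}
def ray(n,u,v):
    c=cam(n); R,t=c['R'],c['t']
    d=R.T@np.array([(u-c['cx'])/c['fx'],(v-c['cy'])/c['fy'],1]); return -R.T@t,d
def back(n,u,v,z):
    o,d=ray(n,u,v); return o+d*(z-o[2])/d[2]
def proj(n,X):
    c=cam(n); p=c['R']@np.array(X)+c['t']; return np.array([c['fx']*p[0]/p[2]+c['cx'],c['fy']*p[1]/p[2]+c['cy']])
E
python3 - <<'E'
from h import *
r=lambda a:np.round(a,4).tolist()
for nm,z,t,s in [("eye",.024,(283.9,214.3),(343.5,248)),("pin",.084,(261.9,144.9),(269.1,237.3)),("yoke",.2,(412.7,187.9),(330.7,133.5))]:
    print(nm,r(back("top",*t,z)),r(back("side",*s,z)))
for nm,z,p in [("red",.04,(228.1,225.9)),("peg2",.04,(242.7,223.1)),("peg1",.04,(270.7,216.9))]: print(nm,r(back("top",*p,z)))
b=[back("top",*p,.012) for p in [(386,175),(416,161),(433,197),(403,211.5)]]
for p in b: print(r(p))
print("post dirs deg", [np.degrees(np.arctan2(*(b[i]-b[j])[1::-1])) for i,j in((0,1),(3,2),(0,3),(1,2))])
E
```

```text
eye [0.4675, 0.1005, 0.024] [0.4727, 0.1005, 0.024]
pin [0.6614, 0.1584, 0.084] [0.6683, 0.1426, 0.084]
yoke [0.5312, -0.2344, 0.2] [0.535, -0.2345, 0.2]
red [0.435, 0.2595, 0.04]
peg2 [0.4428, 0.2178, 0.04]
peg1 [0.4601, 0.1376, 0.04]
[0.5832, -0.2038, 0.012]
[0.6252, -0.2951, 0.012]
[0.5167, -0.3446, 0.012]
[0.4738, -0.2534, 0.012]
post dirs deg [np.float64(114.69872353375563), np.float64(115.1873550604124), np.float64(24.355957718618583), np.float64(24.53354676386388)]
```

```bash
cat >> h.py <<'E'
from scipy.spatial.transform import Rotation as Ro
def plan(x,y,z,yaw=None):
    s=manip.observe(); R=Ro.from_quat(s['orientation']).as_matrix(); p=np.array(s['tool_pos'])
    cy=np.degrees(np.arctan2(R[1,1],R[0,1])); d=R.T@(np.array([x,y,z])-p)
    print("t",round(s['clock'],2),"pos",np.round(p,4),"yawY",round(cy,2),"tilt",np.round(R[:,2],3),"F",np.round(s['force'],1),"w",round(s['grip_width'],4),"gf",round(s['grasp_force'],1))
    print("shift",np.round(d,4), "turn", None if yaw is None else round(float(np.radians((cy-yaw+90)%180-90)),4))
E
python3 - <<'E'
from h import *
r=lambda a:np.round(a,4).tolist()
print(r(back("top",261.9,144.9,.099)),r(back("side",269.1,237.3,.099)))
plan(.452,.184,.12,11.6)
E
```

```text
[0.6587, 0.1569, 0.099] [0.6638, 0.1601, 0.099]
t 0.1 pos [0.2491 0.4898 0.2259] yawY 63.03 tilt [-0.001 -0.001 -1.   ] F [-0.2  0.  -0.5] w 0.093 gf 0.0
shift [-0.3195 -0.1804  0.1061] turn 0.8976
```

```bash
python3 -m handwheel '-.032 -.018 0 0;-.032 -.018 0 0;-.032 -.018 0 0;-.032 -.018 .005 0;-.032 -.018 .01 0;-.032 -.018 .015 0;-.032 -.018 .02 0;-.032 -.018 .02 0;-.032 -.018 .02 0;-.032 -.018 .016 0;0 0 0 .1;0 0 0 .1' 1
python3 -m handwheel '0 0 0 .1;0 0 0 .1;0 0 0 .1;0 0 0 .1;0 0 0 .1;0 0 0 .1;0 0 0 .098;0 0 0 0;0 0 0 0' 1
python3 -c "
from h import *
plan(.452,.184,.0105,11.6)"
```

```text
clock: 1.1
tool_pos: [0.453, 0.1825, 0.1192]
orientation: [0.333, 0.943, -0.001, -0.001]
force: [-1.0, 0.5, 0.0]
grip_width: 0.0929
grasp_force: 0.0
clock: 1.85
tool_pos: [0.4526, 0.1849, 0.1206]
orientation: [0.631, 0.776, -0.0, -0.0]
force: [0.1, 0.4, 0.4]
grip_width: 0.0929
grasp_force: 0.0
t 1.85 pos [0.4526 0.1849 0.1206] yawY 11.74 tilt [-0.001 -0.    -1.   ] F [0.1 0.4 0.4] w 0.0929 gf 0.0
shift [-0.0007 -0.0007  0.1101] turn 0.0025
```

```bash
python3 -m handwheel '0 0 .025 0;0 0 .025 0;0 0 .025 0;0 0 .02 0;0 0 .01 0;0 0 .005 0;0 0 0 0;0 0 0 0' 1
python3 -m handwheel '0 0 0 0;0 0 0 0;0 0 0 0;0 0 0 0;0 0 0 0;0 0 0 0;0 0 0 0;0 0 0 0;0 0 0 0;0 0 0 0;0 0 0 0;0 0 0 0' 0
python3 -c "
from h import *
plan(.452,.184,.0105,11.6)
cv2.imwrite('pics/g_top.png',manip.get_image('top'));cv2.imwrite('pics/g_side.png',manip.get_image('side'))"
```

```text
clock: 2.52
tool_pos: [0.4534, 0.185, 0.0114]
orientation: [0.632, 0.775, 0.0, 0.0]
force: [1.3, -0.1, -0.2]
grip_width: 0.0923
grasp_force: 0.0
clock: 3.52
tool_pos: [0.4528, 0.1849, 0.0108]
orientation: [0.632, 0.775, -0.0, -0.0]
force: [0.5, -0.4, 0.6]
grip_width: 0.0172
grasp_force: 0.0
t 3.52 pos [0.4528 0.1849 0.0108] yawY 11.57 tilt [-0. -0. -1.] F [ 0.5 -0.4  0.6] w 0.0172 gf 0.0
shift [-0.0007 -0.0009  0.0003] turn -0.0005
```

```bash
python3 -m handwheel '0 0 0 0;0 0 0 0;0 0 0 0;0 0 0 0' 0
python3 -m handwheel '0 0 -.01 0;0 0 -.02 0;0 0 -.03 0;0 0 -.03 0;0 0 -.03 0;0 0 -.03 0;0 0 -.03 0;0 0 -.01 0;0 0 0 0;0 0 0 0;0 0 0 0' 0
python3 - <<'E'
from h import *
plan(.452,.184,.1708,24.7)
t=manip.get_image('top');s=manip.get_image('side')
cv2.imwrite('pics/l_top.png',t);cv2.imwrite('pics/l_side.png',s)
p=manip.observe()['tool_pos']
m=np.array(p)+[0,0,.0012]; a=np.radians(101.57); e=m-.085*np.array([np.cos(a),np.sin(a),0]); r=m+.076*np.array([np.cos(a),np.sin(a),0])
print("eye top pred",proj('top',e+[0,0,.012]),proj('side',e+[0,0,.012]),"red top pred",proj('top',r+[0,0,.028]),proj('side',r+[0,0,.028]))
def cr(im,c,w,h,k):
    x,y=int(c[0])-w//2,int(c[1])-h//2; print("crop origin",x,y); return cv2.resize(im[y:y+h,x:x+w],None,fx=k,fy=k,interpolation=cv2.INTER_CUBIC)
A=cr(t,proj('top',m),100,50,8);B=cr(s,proj('side',m)+[0,-8],100,75,4);C=cr(s,proj('side',e),50,25,8)
out=np.zeros((600,800,3),np.uint8);out[:300,:]=0
A=cv2.resize(A,(800,400));A=A[50:350];out[0:300]=A;out[300:600,:400]=B;out[300:500,400:]=C
cv2.imwrite('pics/c3.png',out)
E
```

```text
clock: 3.95
tool_pos: [0.4529, 0.1849, 0.0108]
orientation: [0.632, 0.775, 0.0, 0.0]
force: [0.0, 0.5, -1.8]
grip_width: 0.0117
grasp_force: 30.0
clock: 4.87
tool_pos: [0.4512, 0.1846, 0.1987]
orientation: [0.632, 0.775, -0.002, -0.001]
force: [0.0, 0.6, -4.7]
grip_width: 0.0116
grasp_force: 30.0
t 4.87 pos [0.4512 0.1846 0.1987] yawY 11.57 tilt [-0.004 -0.001 -1.   ] F [ 0.   0.6 -4.7] w 0.0116 gf 30.0
shift [-0.0008  0.0007  0.0279] turn -0.2291
eye top pred [279.71487915 213.41262056] [346.2922324  192.18194759] red top pred [213.93821974 227.09636097] [357.07881734 226.8943419 ]
crop origin 196 195
crop origin 301 171
crop origin 321 184
```

View pics/c3.png

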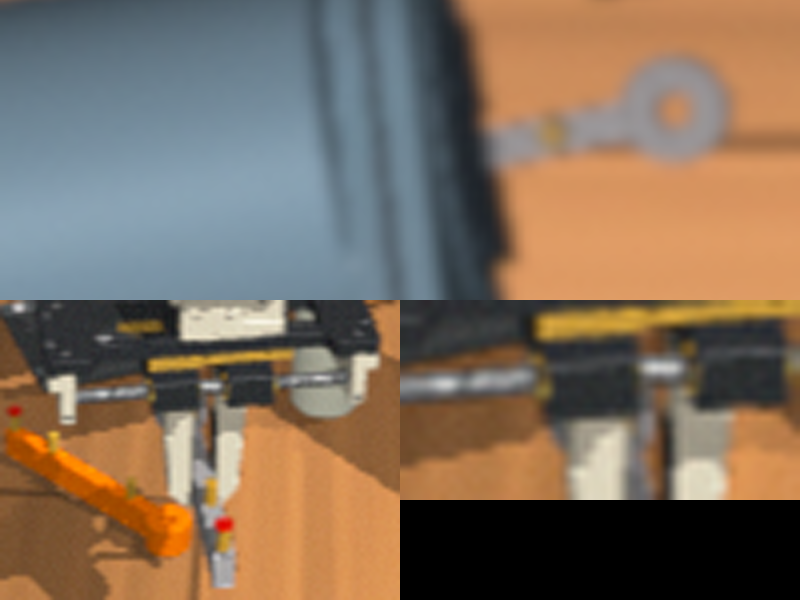

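```bash
python3 -m handwheel '0 0 0 -.115;0 0 0 -.114;0 0 0 0;0 0 0 0' 0
python3 -c "
from h import *
plan(.473,-.1015,.1708,24.7)"
```

```text
clock: 5.3
tool_pos: [0.4522, 0.1848, 0.1996]
orientation: [0.541, 0.841, -0.001, -0.001]
force: [0.8, -0.7, -4.5]
grip_width: 0.0121
grasp_force: 30.0
t 5.3 pos [0.4522 0.1848 0.1996] yawY 24.5 tilt [-0.003 -0.    -1.   ] F [ 0.8 -0.7 -4.5] w 0.0121 gf 30.0
shift [-0.2692 -0.0997  0.0288] turn -0.0035
```

```bash
python3 -m handwheel '-.015 -.005 0 0;-.03 -.011 0 0;-.035 -.013 0 0;-.035 -.013 0 0;-.035 -.013 0 0;-.035 -.013 0 0;-.035 -.013 0 0;-.025 -.01 0 0;-.015 -.005 .01 0;-.009 -.0037 .01 -.003;0 0 .0088 0;0 0 0 0' 0
python3 -m handwheel '0 0 0 0;0 0 0 0;0 0 0 0' 0
python3 - <<'E'
from h import *
plan(.498,-.156,.1708,24.7)
t=manip.get_image('top');s=manip.get_image('side')
p=np.array(manip.observe()['tool_pos'])
print(proj('top',p),proj('side',p))
out=np.zeros((600,800,3),np.uint8)
out[:300,:480]=cv2.resize(t[165:215,360:440],(480,300),interpolation=3)
out[300:,:480]=cv2.resize(s[110:170,300:396],(480,300),interpolation=3)
cv2.imwrite('pics/c4.png',out)
E
```

```text
clock: 6.3
tool_pos: [0.4727, -0.1, 0.1693]
orientation: [0.539, 0.842, -0.0, -0.003]
force: [0.2, 0.8, -5.1]
grip_width: 0.0115
grasp_force: 30.0
clock: 6.55
tool_pos: [0.4749, -0.1001, 0.1725]
orientation: [0.538, 0.843, 0.0, 0.0]
force: [-0.5, -0.1, -5.1]
grip_width: 0.0117
grasp_force: 30.0
t 6.55 pos [ 0.4749 -0.1001  0.1725] yawY 24.95 tilt [ 0.001 -0.    -1.   ] F [-0.5 -0.1 -5.1] w 0.0117 gf 30.0
shift [-0.0605 -0.0026  0.0017] turn 0.0043
[358.90029802 210.55959466] [347.50919282 163.99624901]
```

View pics/c4.png

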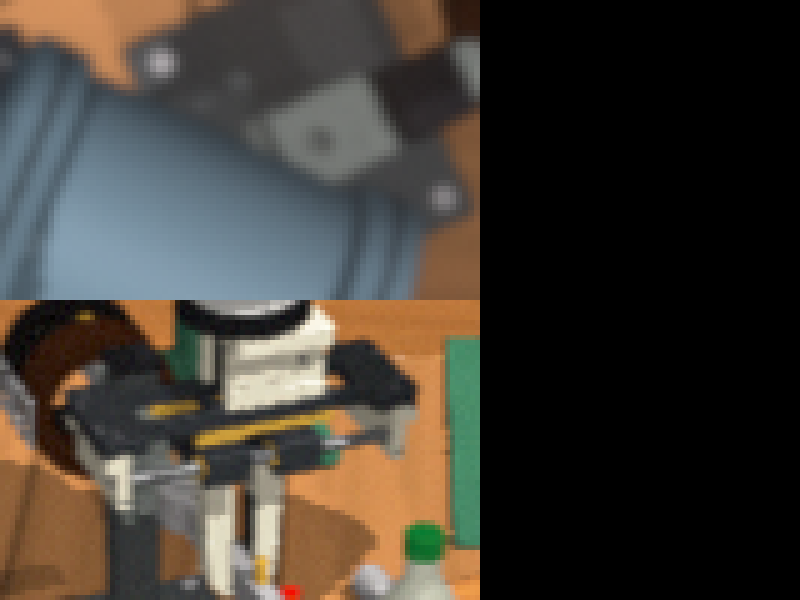

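The view shows nothing in the way: the ear hole is at about (413,188) and the eye is hidden behind the arm. Sliding in slowly.

```bash
python3 -m handwheel '0 -.0026 .0017 .004;0 0 0 0;-.005 0 0 0;-.006 0 0 0;-.006 0 0 0;-.006 0 0 0;-.006 0 0 0;0 0 0 0' 0
python3 -c "
from h import *
plan(.498,-.156,.1708,24.7)"
```

```text
clock: 7.32
tool_pos: [0.4851, -0.1302, 0.1704]
orientation: [0.54, 0.841, -0.0, 0.0]
force: [0.3, -0.3, -4.0]
grip_width: 0.012
grasp_force: 30.0
t 7.32 pos [ 0.4851 -0.1302  0.1704] yawY 24.58 tilt [ 0.001 -0.001 -1.   ] F [ 0.3 -0.3 -4. ] w 0.012 gf 30.0
shift [-0.0289  0.001  -0.0004] turn -0.0022
```

```bash
python3 -m handwheel '-.005 0 0 0;-.005 0 0 0;-.005 0 0 0;-.005 0 0 0;0 0 0 0' 0
python3 -m handwheel '-.004 .0005 0 0;-.004 0.0005 0 0;0 0 0 0;0 0 0 0' 0
python3 -c "
from h import *
plan(.498,-.156,.1708,24.7)"
```

```text
clock: 7.73
tool_pos: [0.4933, -0.1479, 0.1704]
orientation: [0.54, 0.842, -0.0, 0.0]
force: [0.5, -0.2, -4.3]
grip_width: 0.0118
grasp_force: 30.0
clock: 8.07
tool_pos: [0.497, -0.1537, 0.1703]
orientation: [0.54, 0.842, 0.0, -0.0]
force: [-0.0, -0.2, -4.2]
grip_width: 0.0119
grasp_force: 30.0
t 8.07 pos [ 0.497  -0.1537  0.1703] yawY 24.63 tilt [-0.  0. -1.] F [-0.  -0.2 -4.2] w 0.0119 gf 30.0
shift [-0.0025 -0.     -0.0005] turn -0.0013
```

Nothing has touched yet. I'll feel for the plate behind the axis (eye to plate is 7 mm when in place) to fix the depth.

```bash
python3 -m handwheel '-.0025 0 0 0;-.003 0 0 0;-.002 0 0 0;0 0 0 0' 0 | egrep 'pos|force'
for i in 1; do python3 -m handwheel '-.001 0 0 0;0 0 0 0' 0 | egrep 'pos|force'; python3 -m handwheel '-.001 0 0 0;0 0 0 0' 0 | egrep 'pos|force';python3 -m handwheel '-.001 0 0 0;0 0 0 0' 0 | egrep 'pos|force'; done
```

```text
tool_pos: [0.5003, -0.1609, 0.1704]
force: [-0.6, -0.7, -5.3]
grasp_force: 30.0
tool_pos: [0.5005, -0.1615, 0.1703]
force: [0.6, 0.1, -5.0]
grasp_force: 30.0
tool_pos: [0.5009, -0.1624, 0.1704]
force: [0.1, -1.4, -4.1]
grasp_force: 30.0
tool_pos: [0.5011, -0.1629, 0.1703]
force: [-1.0, 1.0, -3.5]
grasp_force: 30.0
```

```bash

python3 -m handwheel '-.001 0 0 0;0 0 0 0' 0 | egrep 'pos|force'; python3 -m handwheel '-.001 0 0 0;0 0 0 0' 0 | egrep 'pos|force';python3 -m handwheel '-.001 0 0 0;0 0 0 0' 0 | egrep 'pos|force'
```

```text
tool_pos: [0.5011, -0.163, 0.1701]
force: [-2.5, 5.6, -1.9]
grasp_force: 30.0
tool_pos: [0.5011, -0.1631, 0.17]
force: [-2.7, 7.7, -2.7]
grasp_force: 30.0
tool_pos: [0.5011, -0.1632, 0.1699]
force: [-3.7, 10.1, -0.3]
grasp_force: 30.0
```

```bash
python3 -m handwheel '.004 0 0 0;.004 0 0 0;.0025 0 0 0;0 0 0 0;0 0 0 0' 0 | egrep 'pos|force'
python3 -c "
from h import *
plan(.4982,-.1565,.1695,24.7)"
```

```text
tool_pos: [0.4983, -0.1565, 0.1705]
force: [0.1, -0.4, -5.6]
grasp_force: 30.0
t 9.82 pos [ 0.4983 -0.1565  0.1705] yawY 24.65 tilt [ 0.    -0.001 -1.   ] F [ 0.1 -0.4 -5.6] w 0.0118 gf 30.0
shift [ 0.0001 -0.0001  0.001 ] turn -0.0009
```

```bash
for i in 1; do python3 -m handwheel '0 0 .001 0;0 0 0 0;0 0 0 0' 0 | egrep 'pos|^force'; python3 -m handwheel '0 0 .0005 0;0 0 0 0' 0 | egrep 'pos|^force';python3 -m handwheel '0 0 .0005 0;0 0 0 0' 0 | egrep 'pos|^force';python3 -m handwheel '0 0 .0005 0;0 0 0 0' 0 | egrep 'pos|^force'; done
```

```text
tool_pos: [0.4982, -0.1565, 0.1693]
force: [-0.1, -0.2, -4.3]
tool_pos: [0.4982, -0.1565, 0.1688]
force: [-0.2, 0.4, -4.9]
tool_pos: [0.4982, -0.1564, 0.1686]
force: [-1.1, 0.1, -3.8]
tool_pos: [0.4983, -0.1564, 0.1683]
force: [-1.0, 1.2, 0.2]
```

```bash
python3 -m handwheel '0 0 0 0;0 0 0 0;0 0 0 0;0 0 0 0;0 0 0 0;0 0 0 0;0 0 0 0;0 0 0 0' .5 | egrep 'clock|pos|^force|width'
python3 -m handwheel '0 0 -.02 0;0 0 -.03 0;0 0 -.03 0;0 0 -.02 0;0 0 0 .119;0 0 0 .119;0 0 0 0;0 0 0 0' .8 | egrep 'clock|pos|^force|width'
python3 - <<'E'
from h import *
plan(.6617,.158,.2,11)
s=manip.get_image('side')
a=np.zeros((600,800,3),np.uint8);a=cv2.resize(s[110:200,290:410],(800,600),interpolation=3)
cv2.imwrite('pics/c5.png',a)
E
```

```text
clock: 11.23
tool_pos: [0.4982, -0.1564, 0.1678]
force: [1.6, 0.9, -1.0]
grip_width: 0.0461
clock: 11.9
tool_pos: [0.498, -0.1563, 0.2678]
force: [0.6, 0.7, -0.2]
grip_width: 0.0745
t 11.9 pos [ 0.498  -0.1563  0.2678] yawY 11.2 tilt [-0.  0. -1.] F [ 0.6  0.7 -0.2] w 0.0745 gf 0.0
shift [0.2765 0.2216 0.0678] turn 0.0035
```

View pics/c5.png

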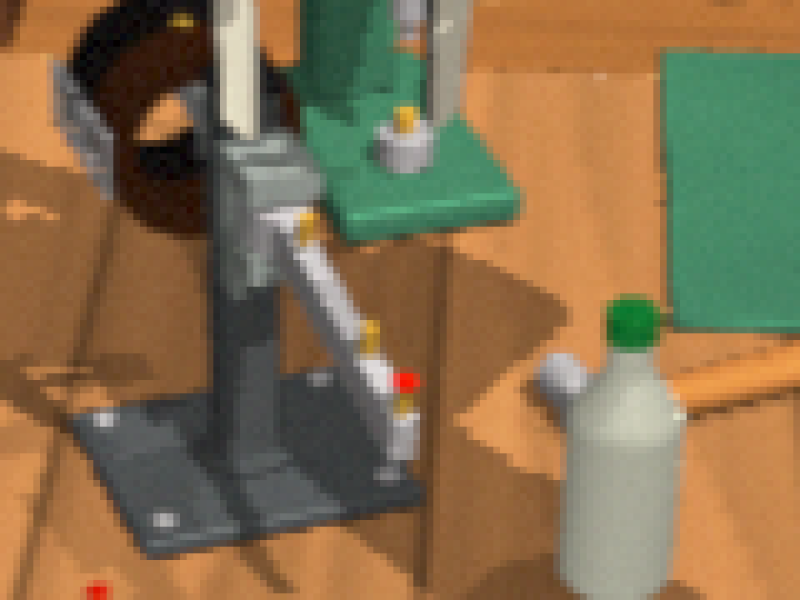

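The arm sits in the yoke, drooping slightly, with the red cap at about (351,167). Now the pin.

```bash
python3 -m handwheel '.015 .012 0 0;.028 .022 0 0;.028 .022 0 0;.028 .022 0 0;.028 .022 0 0;.028 .022 0 0;.028 .022 0.01 0;.028 .022 .01 0;.028 .022 .01 0;.028 .022 .01 0;.0095 .0116 .01 .0035;0 0 0 0' .7 | egrep 'clock|pos|^force|width'
python3 -m handwheel '0 0 .018 0;0 0 0 0;0 0 0 0;0 0 0 0' .7 | egrep 'clock|pos|^force|width'
python3 -c "
from h import *
plan(.6617,.158,.086,11)"
```

```text
clock: 12.95
tool_pos: [0.6626, 0.1608, 0.2138]
force: [-0.8, -0.5, -1.2]
grip_width: 0.0652
clock: 13.28
tool_pos: [0.6629, 0.1564, 0.2006]
force: [0.8, 0.5, 0.0]
grip_width: 0.065
t 13.28 pos [0.6629 0.1564 0.2006] yawY 10.79 tilt [ 0. -0. -1.] F [0.8 0.5 0. ] w 0.065 gf 0.0
shift [ 0.0018 -0.0009  0.1146] turn -0.0036
```

```bash
python3 -m handwheel '.0018 -.001 .02 -.003;0 0 .025 0;0 0 .025 0;0 0 .02 0;0 0 .014 0;0 0 .0105 0;0 0 0 0;0 0 0 0' .7 | egrep 'clock|pos|^force|width'
python3 -m handwheel '0 0 0 0;0 0 0 0;0 0 0 0;0 0 0 0;0 0 0 0;0 0 0 0;0 0 0 0;0 0 0 0;0 0 0 0;0 0 0 0' 0 | egrep 'clock|pos|^force|width|grasp'
python3 -c "
from h import *
plan(.6617,.158,.086,11)"
```

```text
clock: 13.95
tool_pos: [0.662, 0.1585, 0.0861]
force: [0.1, -0.1, 0.1]
grip_width: 0.0655
clock: 14.78
tool_pos: [0.6616, 0.159, 0.0854]
force: [0.6, 0.5, 0.8]
grip_width: 0.0181
grasp_force: 30.0
t 14.78 pos [0.6616 0.159  0.0854] yawY 10.98 tilt [ 0.  0. -1.] F [0.6 0.5 0.8] w 0.0181 gf 30.0
shift [-0.001  -0.0001 -0.0006] turn -0.0004
```

```bash
python3 -m handwheel '0 0 -.005 0;0 0 -.01 0;0 0 -.025 0;0 0 -.03 0;0 0 -.035 0;0 0 -.035 0;0 0 -.035 0;0 0 -.03 0;0 0 -.015 0;0 0 -.005 0;0 0 0 0;0 0 0 0' 0 | egrep 'clock|pos|^force|width|grasp'
python3 -c "
from h import *
plan(.5339,-.2341,.31,11)"
```

```text
clock: 15.78
tool_pos: [0.661, 0.1589, 0.3094]
force: [0.2, 0.5, -1.3]
grip_width: 0.0182
grasp_force: 30.0
t 15.78 pos [0.661  0.1589 0.3094] yawY 10.97 tilt [-0.002 -0.    -1.   ] F [ 0.2  0.5 -1.3] w 0.0182 gf 30.0
shift [-3.616e-01 -1.996e-01 -3.000e-04] turn -0.0005
```

```bash
python3 -m handwheel '-.01 -.006 0 0;-.025 -.014 0 0;-.034 -.019 0 0;-.034 -.019 0 0;-.034 -.019 0 0;-.034 -.019 0 0;-.034 -.019 0 0;-.034 -.019 0 0;-.034 -.019 0 0;-.034 -.019 0 0;-.025 -.014 0 0;-.018 -.008 0 0' 0 | egrep 'clock|pos|^force|width|grasp'
python3 -m handwheel '-.007 -.003 0 0;0 0 0 0;0 0 0 0;0 0 0 0' 0 | egrep 'clock|pos|^force|width|grasp'
python3 - <<'E'
from h import *
plan(.5339,-.2341,.31,11)
s=manip.get_image('side');t=manip.get_image('top'); p=manip.observe()['tool_pos']
print(proj('side',np.array(p)-[0,0,.0745]),proj('side',[.5339,-.2341,.2]))
a=cv2.resize(s[100:160,290:370],(800,600),interpolation=3)
cv2.imwrite('pics/c6.png',a)
E
```

```text
clock: 16.78
tool_pos: [0.5349, -0.2246, 0.3084]
force: [0.5, 0.9, -1.7]
grip_width: 0.0178
grasp_force: 30.0
clock: 17.12
tool_pos: [0.5362, -0.2277, 0.3098]
force: [0.2, 0.1, -1.7]
grip_width: 0.018
grasp_force: 30.0
t 17.12 pos [ 0.5362 -0.2277  0.3098] yawY 11.04 tilt [-0.001  0.001 -1.   ] F [ 0.2  0.1 -1.7] w 0.018 gf 30.0
shift [-0.0059 -0.0035 -0.0002] turn 0.0006
[330.02671924 124.15832473] [331.03858214 133.56832711]
```

View pics/c6.png

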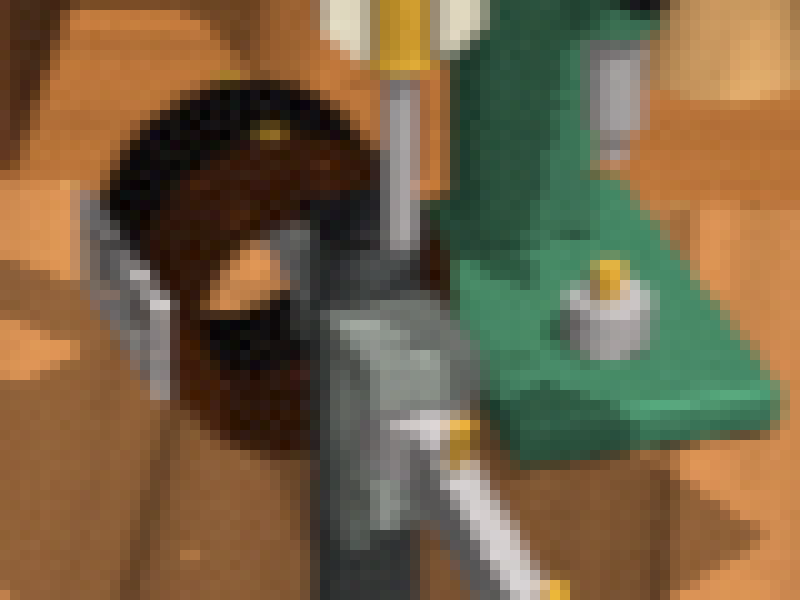

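Pin tip at about (330,124.5) as predicted, upright in the grip. Moving over the hole and down gently.

```bash
python3 -m handwheel '-.0059 -.0035 0 0;0 0 .01 0;0 0 .012 0;0 0 .008 0;0 0 0 0;0 0 0 0;0 0 0 0' 0 | egrep 'clock|pos|^force'
python3 -c "
from h import *
plan(.5339,-.2341,.2745,11)"
```

```text
clock: 17.8
tool_pos: [0.534, -0.2355, 0.2806]
force: [-0.9, 0.5, -1.6]
t 17.8 pos [ 0.534  -0.2355  0.2806] yawY 10.98 tilt [ 0. -0. -1.] F [-0.9  0.5 -1.6] w 0.0183 gf 30.0
shift [0.0014 0.0002 0.0061] turn -0.0003
```

```bash
python3 -m handwheel '.0013 0 0.004 0;0 0 .001 0;0 0 0 0' 0 | egrep 'pos|^force'
python3 -m handwheel '0 0 .0015 0;0 0 0 0' 0 | egrep 'pos|^force'
python3 -m handwheel '0 0 .001 0;0 0 0 0' 0 | egrep 'pos|^force'
python3 -m handwheel '0 0 .001 0;0 0 0 0' 0 | egrep 'pos|^force'
python3 -m handwheel '0 0 .001 0;0 0 0 0' 0 | egrep 'clock|pos|^force'
```

```text
tool_pos: [0.5335, -0.2341, 0.2752]
force: [0.2, 0.6, -0.4]
tool_pos: [0.5336, -0.2342, 0.2738]
force: [0.7, -0.5, -1.4]
tool_pos: [0.5336, -0.2342, 0.2728]
force: [-0.3, 0.1, -1.7]
tool_pos: [0.5335, -0.2342, 0.2717]
force: [0.0, 0.3, -0.4]
clock: 18.72
tool_pos: [0.5335, -0.2342, 0.2707]
force: [-0.2, -0.4, -2.0]
```

Tip is in the hole mouth with no force. Going on.

```bash
python3 -m handwheel '0 0 .002 0;0 0 .002 0;0 0 0 0' 0 | egrep 'pos|^force'
python3 -m handwheel '0 0 .0015 0;0 0 .0015 0;0 0 0 0' 0 | egrep 'pos|^force'
python3 -m handwheel '0 0 .0015 0;0 0 .0015 0;0 0 0 0' 0 | egrep 'clock|pos|^force'
python3 -m handwheel '0 0 .001 0;0 0 0 0;0 0 0 0' 0 | egrep 'pos|^force'
python3 -m handwheel '0 0 .001 0;0 0 0 0;0 0 0 0' 0 | egrep 'pos|^force'
```

```text
tool_pos: [0.5334, -0.2341, 0.2663]
force: [0.4, -0.3, -1.3]
tool_pos: [0.5335, -0.2341, 0.2634]
force: [0.7, 0.5, -0.8]
clock: 19.47
tool_pos: [0.5335, -0.2342, 0.2605]
force: [-0.9, 0.1, -0.2]
tool_pos: [0.5336, -0.2342, 0.2598]
force: [-0.5, 0.5, -1.7]
tool_pos: [0.5337, -0.2343, 0.2593]
force: [-0.4, 0.2, 2.1]
```

The tip rests on the eye, as expected. Releasing and going back to the bar.

```bash
python3 -m handwheel '0 0 0 0;0 0 0 0;0 0 0 0;0 0 0 0;0 0 0 0;0 0 0 0' .5 | egrep 'clock|pos|^force|width'
python3 -m handwheel '0 0 -.01 0;0 0 -.02 0;0 0 -.02 0;0 0 -.01 0;0 0 0 0;0 0 0 0' .5 | egrep 'clock|pos|^force|width'
python3 -c "
from h import *
plan(.4985,-.157,.25,24.7)
s=manip.get_image('side')
cv2.imwrite('pics/c7.png',cv2.resize(s[90:180,290:410],(800,600),interpolation=3))"
```

```text
clock: 20.47
tool_pos: [0.5335, -0.2342, 0.2587]
force: [0.2, -0.3, -0.4]
grip_width: 0.046
clock: 20.97
tool_pos: [0.5338, -0.2343, 0.3193]
force: [-0.5, -0.2, -0.6]
grip_width: 0.0465
t 20.97 pos [ 0.5338 -0.2343  0.3193] yawY 10.97 tilt [ 0.001 -0.001 -1.   ] F [-0.5 -0.2 -0.6] w 0.0465 gf 0.0
shift [ 0.0827 -0.02    0.0692] turn -0.2396
```

View pics/c7.png

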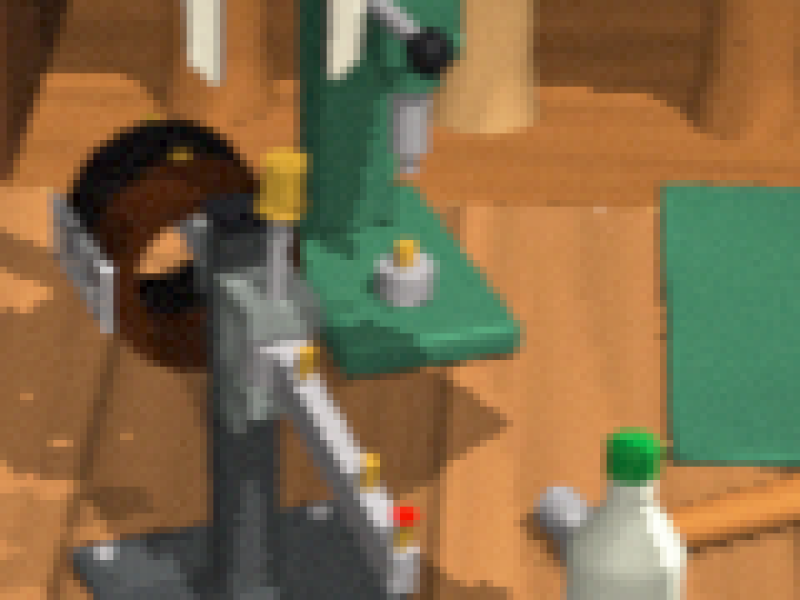

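```bash
python3 -m handwheel '.02 -.005 0 0;.03 -.007 0 0;.0327 -.008 0 0;0 0 0 -.12;0 0 0 -.12;0 0 0 0;0 0 0 0;0 0 0 0' .5 | egrep 'clock|pos|^force|width'
python3 -c "
from h import *
plan(.4983,-.1565,.156,24.7)"
```

```text
clock: 21.68
tool_pos: [0.498, -0.1569, 0.318]
force: [0.8, -0.2, -0.5]
grip_width: 0.0465
t 21.68 pos [ 0.498  -0.1569  0.318 ] yawY 24.51 tilt [-0.001  0.001 -1.   ] F [ 0.8 -0.2 -0.5] w 0.0465 gf 0.0
shift [1.00e-04 6.00e-04 1.62e-01] turn -0.0033
```

```bash
python3 -m handwheel '0 .0006 .02 -.003;0 0 .03 0;0 0 .03 0;0 0 .03 0;0 0 .025 0;0 0 .017 0;0 0 .01 0;0 0 0 0;0 0 0 0' .5 | egrep 'clock|pos|^force|width'
python3 -m handwheel '0 0 0 0;0 0 0 0;0 0 0 0;0 0 0 0;0 0 0 0;0 0 0 0;0 0 0 0;0 0 0 0;0 0 0 0;0 0 0 0' 0 | egrep 'clock|pos|^force|width|grasp'
python3 -c "
from h import *
plan(.4983,-.1565,.1688,24.7)"
```

```text
clock: 22.43
tool_pos: [0.4989, -0.1569, 0.1568]
force: [0.1, 0.8, 0.4]
grip_width: 0.0467
clock: 23.27
tool_pos: [0.4987, -0.1567, 0.1571]
force: [-1.4, -0.1, 3.7]
grip_width: 0.012
grasp_force: 30.0
t 23.27 pos [ 0.4987 -0.1567  0.1571] yawY 24.89 tilt [-0. -0. -1.] F [-1.4 -0.1  3.7] w 0.012 gf 30.0
shift [ 0.0003 -0.0003 -0.0117] turn 0.0033
```

```bash
cat > mon.py <<'E'
from h import *
s=manip.get_image('side')[95:150,315:350]; h=cv2.cvtColor(s,cv2.COLOR_BGR2HSV)
m=((h[...,0]>=20)&(h[...,0]<=32)&(h[...,1]>150)&(h[...,2]>120)); r,c=np.nonzero(m)
print("brass n",m.sum(),"col",round(c.mean()+315,1) if m.sum() else 0,"rows",(r.min()+95,r.max()+95,round(r.mean()+95,1)) if m.sum() else 0)
E
python3 mon.py; python3 -m handwheel '0 0 -.002 0;0 0 -.002 0;0 0 -.002 0;0 0 0 0' 0 | egrep 'pos|^force'
python3 -m handwheel '0 0 -.002 0;0 0 -.002 0;0 0 0 0' 0 | egrep 'pos|^force'
python3 -m handwheel '0 0 -.001 0;0 0 -.0007 0;0 0 0 0' 0 | egrep 'pos|^force'; python3 mon.py
python3 -c "
from h import *
plan(.4983,-.1565,.1688,24.7)"
```

```text
brass n 69 col 334.3 rows (np.int64(113), np.int64(133), np.float64(126.1))
tool_pos: [0.498, -0.1559, 0.162]
force: [-0.7, 0.0, -6.7]
tool_pos: [0.4984, -0.1561, 0.1667]
force: [-1.0, 1.0, -7.8]
tool_pos: [0.4987, -0.1563, 0.1686]
force: [-1.6, 0.8, -8.5]
brass n 66 col 335.0 rows (np.int64(113), np.int64(130), np.float64(124.3))
t 24.2 pos [ 0.4987 -0.1564  0.1685] yawY 24.9 tilt [-0.  0. -1.] F [-1.8  1.6 -7.5] w 0.0115 gf 30.0
shift [ 0.0001 -0.0004 -0.0003] turn 0.0035
```

```bash
cat > mon.py <<'E'
from h import *
s=manip.get_image('side'); h=cv2.cvtColor(s,cv2.COLOR_BGR2HSV)[95:150,325:341]
m=((h[...,0]>=20)&(h[...,0]<=32)&(h[...,1]>150)&(h[...,2]>120)).astype(np.uint8)
n,l,st,ce=cv2.connectedComponentsWithStats(m)
print("brass",[(int(st[i,4]),int(st[i,1]+95),np.round(ce[i]+[325,95],1).tolist()) for i in range(1,n) if st[i,4]>5])
E
python3 mon.py; python3 -m handwheel '0 0 -.002 0;0 0 -.001 0;0 0 0 0' 0 | egrep 'pos|^force'
python3 -m handwheel '0 0 -.001 0;0 0 0 0' 0 | egrep 'pos|^force'; python3 mon.py
python3 -m handwheel '0 0 .001 0;0 0 .001 0;0 0 0 0' 0 | egrep 'pos|^force'; python3 mon.py
```

```text
brass [(12, 113, [330.6, 114.7]), (9, 123, [327.0, 123.3]), (22, 127, [336.1, 128.6])]
tool_pos: [0.4989, -0.1567, 0.1719]
force: [-1.9, 0.1, -7.3]
tool_pos: [0.4989, -0.1567, 0.1728]
force: [-0.7, 0.3, -8.4]
brass [(6, 113, [330.5, 114.0]), (11, 121, [327.6, 121.7]), (22, 126, [336.1, 127.0])]
tool_pos: [0.4994, -0.1571, 0.171]
force: [-0.8, 0.7, -4.9]
brass [(8, 113, [330.5, 114.5]), (9, 122, [327.1, 122.3]), (23, 126, [336.0, 127.7])]
```

```bash
cat > mon.py <<'E'
from h import *
for n,(x0,x1,y0,y1) in {'side':(318,345,95,150),'top':(395,435,165,205)}.items():
    im=manip.get_image(n); h=cv2.cvtColor(im,cv2.COLOR_BGR2HSV)[y0:y1,x0:x1]
    m=((h[...,0]>=20)&(h[...,0]<=33)&(h[...,1]>130)&(h[...,2]>90)).astype(np.uint8)
    k,l,st,ce=cv2.connectedComponentsWithStats(m)
    print(n,[(int(st[i,4]),st[i,:4].tolist(),np.round(ce[i]+[x0,y0],1).tolist()) for i in range(1,k) if st[i,4]>5])
    print(np.round(proj(n,[.5336,-.2343,.27]),1),np.round(proj(n,[.5336,-.2343,.226]),1))
    cv2.imwrite(f'pics/m_{n}.png',im)
E
python3 mon.py
```

```text
side [(14, [10, 18, 5, 4], [330.0, 114.5]), (15, [5, 26, 9, 3], [327.1, 122.2]), (37, [13, 30, 14, 5], [337.7, 127.3])]
[331.1 113. ] [331.1 126. ]
top []
[420.3 184.8] [415.4 186.2]
```

```bash
python3 -m handwheel '.001 -.0007 .001 0;0 0 0 0;0 0 0 0;0 0 0 0' 0 | egrep 'clock|pos|^force'; python3 mon.py | grep -v '^\[[0-9]*\.'
python3 -m handwheel '0 .0015 0 0;0 0 0 0;0 -.0015 0 0;0 -.0015 0 0;0 0 0 0;0 .0015 0 0;.0015 0 0 0;0 0 0 0;-.0015 0 0 0;-.0015 0 0 0;0 0 0 0;.0015 0 0 0' 0 | egrep 'clock|pos|^force'; python3 mon.py | grep -v '^\[[0-9]*\.'
```

```text
clock: 25.45
tool_pos: [0.4977, -0.1559, 0.1695]
force: [0.7, -0.7, -5.3]
side [(27, [8, 18, 6, 5], [328.6, 115.2]), (20, [5, 27, 9, 3], [326.8, 123.0]), (36, [14, 31, 13, 5], [337.9, 128.1])]
top []
clock: 26.55
tool_pos: [0.498, -0.1565, 0.1696]
force: [-0.3, -1.7, -7.2]
side [(19, [10, 18, 5, 5], [329.8, 115.1]), (18, [5, 27, 9, 3], [327.1, 122.9]), (38, [14, 31, 13, 5], [337.7, 128.0])]
top []
```

```bash
cat > lev.py <<'E'
from h import *
def red(im):
    h=cv2.cvtColor(im,cv2.COLOR_BGR2HSV); m=(((h[...,0]<4)|(h[...,0]>174))&(h[...,1]>210)&(h[...,2]>130)).astype(np.uint8)
    k,l,st,ce=cv2.connectedComponentsWithStats(m); return [(int(st[i,4]),np.round(ce[i],2).tolist()) for i in range(1,k) if st[i,4]>5]
if __name__=='__main__':
    print("lift ref",red(cv2.imread('pics/l_side.png')))
    im=manip.get_image('side');print("now",red(im))
    p=np.array(manip.observe()['tool_pos'])+[0,0,.0012]; a=np.radians(114.8); u=np.array([np.cos(a),np.sin(a),0])
    for ph in (0,.03,.06,.1,.15): print(ph,np.round(proj('side',p+.076*u*np.cos(ph)+[0,0,.028-.076*np.sin(ph)]),2))
E
python3 lev.py; python3 mon.py|head -1
python3 -c "
import cv2,numpy as np
m=cv2.imread('pics/m_side.png')
cv2.imwrite('pics/c8.png',cv2.resize(m[95:170,310:410],(800,600),interpolation=3))"
```

```text
lift ref [(7, [356.71, 226.57])]
now []
0 [350.68 158.79]
0.03 [350.66 159.47]
0.06 [350.63 160.13]
0.1 [350.57 161.  ]
0.15 [350.48 162.05]
side [(31, [9, 17, 6, 6], [329.3, 114.6]), (17, [5, 27, 10, 3], [327.4, 123.2]), (38, [14, 31, 13, 5], [337.8, 128.1])]
```

```bash
sed -i 's/>210/>180/; s/>130/>90/; s/<4)/<6)/; s/>5\]/>2]/' lev.py; python3 lev.py | head -2
```

```text
lift ref [(166, [210.66, 174.09]), (5, [304.2, 198.4]), (279, [184.24, 224.13]), (10, [356.4, 226.8]), (5, [178.0, 228.2]), (3, [183.0, 229.67]), (9, [394.67, 256.11])]
now [(8, [350.88, 159.12]), (163, [210.71, 174.11]), (5, [304.2, 198.4]), (284, [184.3, 224.24]), (9, [394.67, 256.11])]
```

View pics/c8.png

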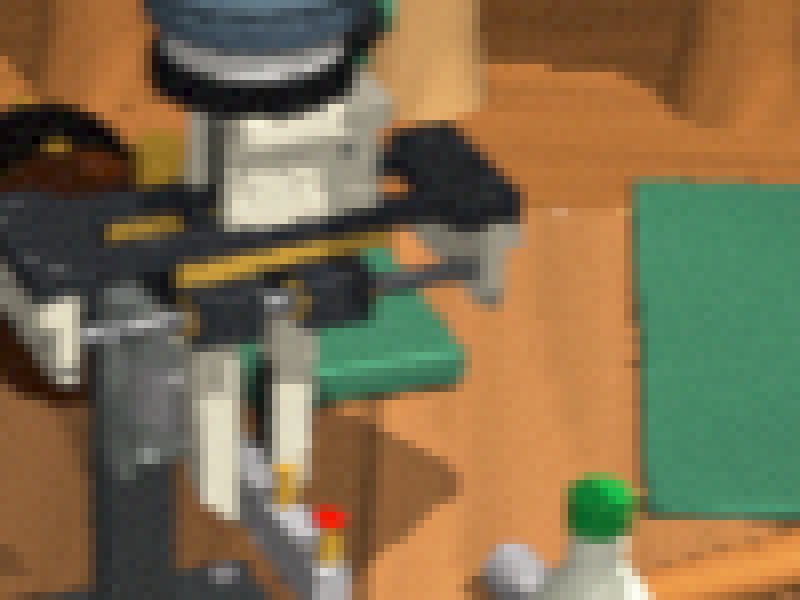

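All ten pictures are used, and the last shows the brass head still high at about (330,115). I'll keep track of it with image code from here while I work the arm about.

```bash
cat > m2.sh <<'E'
python3 mon.py | grep '^side'
E
python3 -m handwheel '-.001 0 0 0;0 0 0 0;-.001 0 0 0;0 0 0 0;-.001 0 0 0;0 0 0 0;-.001 0 0 0;0 0 0 0' 0 | egrep 'clock|pos|^force'; sh m2.sh
python3 -m handwheel '0 .001 0 0;0 0 0 0;.001 0 0 0;0 0 0 0;.001 0 0 0;0 0 0 0;.001 0 0 0;0 0 0 0;.001 0 0 0;0 0 0 0' 0 | egrep 'clock|pos|^force'; sh m2.sh
python3 -m handwheel '0 -.001 0 0;0 -.001 0 0;0 0 0 0;-.001 0 0 0;0 0 0 0;-.001 0 0 0;0 0 0 0;-.001 0 0 0;0 0 0 0;-.001 0 0 0;0 0 0 0' 0 | egrep 'clock|pos|^force'; sh m2.sh
```

```text
clock: 27.52
tool_pos: [0.4996, -0.1599, 0.1697]
force: [-0.1, 0.2, -4.9]
side [(6, [10, 20, 4, 2], [329.8, 115.7]), (15, [5, 26, 9, 3], [326.6, 122.3]), (39, [13, 30, 14, 5], [337.7, 127.3])]
clock: 28.45
tool_pos: [0.4997, -0.158, 0.1701]
force: [2.8, -10.3, -7.9]
side [(19, [5, 27, 9, 3], [326.5, 122.7]), (37, [13, 30, 14, 5], [337.6, 127.5])]
clock: 29.47
tool_pos: [0.4982, -0.1595, 0.1694]
force: [1.1, 0.2, -4.6]
side [(15, [6, 27, 9, 3], [327.5, 122.5]), (35, [14, 30, 13, 5], [337.9, 127.4])]
```

The brass left its high spot, and the arm met resistance (10 N) when moved outward, so the pin is in the eye. I'll centre on the axis and wiggle a little to let it drop through the lower ear.

```bash
python3 -c "
from h import *
plan(.4997,-.1591,.1692,24.7)"
python3 -m handwheel '.001 .001 0 0;0 0 0 0;0 .0007 0 0;0 0 0 0;0 -.0007 0 0;.0007 0 0 0;0 0 0 0;-.0014 0 0 0;0 0 0 0;.0007 0 0 0;0 0 0 0;0 0 0 0' 0 | egrep 'clock|pos|^force'; sh m2.sh; python3 lev.py
python3 -c "
from h import *
plan(.4997,-.1591,.1692,24.7)"
```

```text
t 29.57 pos [ 0.4982 -0.1595  0.1694] yawY 24.91 tilt [-0.001  0.001 -1.   ] F [-0.2  1.  -4. ] w 0.0118 gf 30.0
shift [-0.0002  0.0015  0.0002] turn 0.0036
clock: 30.57
tool_pos: [0.4989, -0.1586, 0.1695]
force: [0.5, -0.9, -4.2]
side [(15, [5, 27, 9, 3], [326.7, 122.6]), (34, [14, 31, 13, 5], [337.6, 127.6])]
lift ref [(166, [210.66, 174.09]), (5, [304.2, 198.4]), (279, [184.24, 224.13]), (10, [356.4, 226.8]), (5, [178.0, 228.2]), (3, [183.0, 229.67]), (9, [394.67, 256.11])]
now [(7, [350.29, 158.57]), (167, [210.64, 174.05]), (5, [304.2, 198.4]), (280, [184.04, 224.1]), (4, [178.25, 228.25]), (4, [182.5, 229.5]), (3, [188.0, 232.67]), (9, [394.67, 256.11])]
0 [350.25 158.25]
0.03 [350.23 158.93]
0.06 [350.2 159.6]
0.1 [350.14 160.47]
0.15 [350.05 161.51]
t 30.72 pos [ 0.4989 -0.1586  0.1696] yawY 24.9 tilt [-0.  0. -1.] F [ 0.3 -1.7 -4.5] w 0.0118 gf 30.0
shift [-0.0008  0.0005  0.0004] turn 0.0035
```

```bash
python3 -m handwheel '-.0003 .0003 .0008 0;0 0 0 0;0 0 0 0' 0 | egrep 'clock|pos|^force'
python3 -m handwheel '0 0 0 0;0 0 0 0;0 0 0 0;0 0 0 0;0 0 0 0;0 0 0 0;0 0 0 0' .5 | egrep 'clock|pos|^force|width'
python3 -m handwheel '0 0 -.02 0;0 0 -.03 0;0 0 -.035 0;0 0 -.035 0;0 0 -.02 0;0 0 -.02 0;0 0 0 0;0 0 0 0' .5 | egrep 'clock|pos|^force|width'
python3 mon.py; python3 lev.py | sed -n 2p
```

```text
clock: 30.97
tool_pos: [0.4993, -0.1587, 0.1688]
force: [0.9, -0.2, -3.5]
clock: 31.55
tool_pos: [0.4994, -0.1589, 0.1689]
force: [0.3, -0.3, 0.2]
grip_width: 0.0462
clock: 32.22
tool_pos: [0.4998, -0.159, 0.3295]
force: [0.2, -1.0, 0.2]
grip_width: 0.0463
side [(51, [10, 30, 7, 10], [331.0, 129.8])]
[331.1 113. ] [331.1 126. ]
top []
[420.3 184.8] [415.4 186.2]
now [(9, [350.0, 164.0]), (176, [210.82, 174.4]), (5, [304.2, 198.4]), (286, [184.0, 224.24]), (9, [394.67, 256.11])]
```

```bash
python3 -m handwheel '.03 0 0 0;.035 0 0 0;.035 0 0 0;.035 0 0 0;.03 0 0 0;0 0 0 0;0 0 0 0' .5 | egrep 'clock|pos'
cat > pinz.py <<'E'
from h import *
def mask(h): return ((h[...,0]>=18)&(h[...,0]<=33)&(h[...,1]>130)&(h[...,2]>90))
c7=cv2.resize(cv2.imread('pics/c7.png'),(120,90),interpolation=cv2.INTER_AREA)
h0=cv2.cvtColor(c7,cv2.COLOR_BGR2HSV)
im=manip.get_image('side'); cv2.imwrite('pics/last_side.png',im); h1=cv2.cvtColor(im,cv2.COLOR_BGR2HSV)[90:180,290:410]
for h in(h0,h1):
    m=mask(h)[15:47,30:54]; r,c=np.nonzero(m); print("head rows",r.min()+105,r.max()+105,"mean",round(r.mean()+105,2),"col",round(c.mean()+320,2),m.sum(), "row widths",m.sum(1)[m.sum(1)>0])
for z in(.200,.205,.21,.22,.2465): print(z,"centre row",np.round(proj('side',[.5336,-.2343,z+.013]),2))
t=manip.get_image('top'); cv2.imwrite('pics/last_top.png',t); m=mask(cv2.cvtColor(t,cv2.COLOR_BGR2HSV))[170:205,395:435]; r,c=np.nonzero(m)
if m.any(): print("top",round(c.mean()+395,2),round(r.mean()+170,2),m.sum())
for z in (.226,.246): print(np.round(proj('top',[.5336,-.2343,z]),2))
E
python3 pinz.py; python3 lev.py|sed -n 2p
python3 -c "
from h import *
u=np.array([-.418,.908,0])
for ph in (0,.04,.07,.1,.15): print(ph,np.round(proj('side',np.array([.5336,-.2343,.170])+u*(.161*np.cos(ph)+.028*np.sin(ph))+[0,0,.028-.161*np.sin(ph)]),2))"
```

```text
clock: 32.95
tool_pos: [0.429, -0.008, 0.328]
head rows 112 122 mean 117.39 col 331.93 72 row widths [3 6 7 6 7 7 7 7 8 8 6]
head rows 125 135 mean 129.97 col 330.84 67 row widths [3 7 7 7 7 7 6 6 7 6 4]
0.2 centre row [331.14 129.81]
0.205 centre row [331.14 128.37]
0.21 centre row [331.14 126.92]
0.22 centre row [331.14 124.  ]
0.2465 centre row [331.15 116.16]
top 413.29 187.9 51
[415.36 186.21]
[417.54 185.6 ]
now [(9, [350.0, 164.0]), (159, [210.69, 173.94]), (5, [304.2, 198.4]), (266, [184.41, 223.99]), (9, [394.67, 256.11])]
0 [350.48 158.76]
0.04 [350.56 160.86]
0.07 [350.6  162.39]
0.1 [350.61 163.9 ]
0.15 [350.6  166.33]
```

```bash
python3 - <<'E'
from h import *
im=cv2.imread('pics/last_side.png'); im0=cv2.imread('pics/side0.png')
for r in range(120,148): print(r,[im[r,c].tolist() for c in (329,331,333)], im0[r,331].tolist())
for z in(.2,.203,.206,.22): print(z,"top back",np.round(proj('side',[.5336,-.2433,z+.026])[1],2),"flange front",np.round(proj('side',[.5336,-.2223,z])[1],2))
E
```

```text
120 [[37, 33, 32], [38, 53, 59], [53, 70, 55]] [35, 55, 62]
121 [[33, 33, 27], [32, 32, 35], [40, 59, 36]] [36, 35, 43]
122 [[30, 29, 28], [53, 50, 52], [40, 53, 44]] [57, 52, 56]
123 [[44, 41, 44], [34, 29, 31], [26, 35, 43]] [32, 37, 38]
124 [[48, 49, 51], [53, 63, 75], [15, 32, 48]] [57, 62, 67]
125 [[70, 94, 110], [43, 106, 139], [24, 60, 88]] [64, 67, 70]
126 [[46, 122, 160], [37, 122, 160], [32, 103, 139]] [64, 65, 66]
127 [[41, 118, 154], [43, 120, 158], [31, 101, 136]] [63, 66, 63]
128 [[31, 105, 140], [40, 112, 149], [40, 100, 133]] [74, 76, 74]
129 [[33, 106, 142], [35, 104, 139], [34, 95, 130]] [120, 125, 122]
130 [[39, 109, 143], [37, 108, 142], [46, 106, 138]] [178, 187, 180]
131 [[37, 107, 142], [34, 106, 141], [47, 106, 136]] [168, 177, 170]
132 [[38, 108, 143], [34, 106, 140], [40, 110, 143]] [166, 174, 165]
133 [[34, 106, 141], [35, 105, 141], [35, 108, 144]] [162, 170, 165]
134 [[32, 102, 135], [40, 110, 145], [37, 113, 151]] [134, 140, 134]
135 [[56, 98, 120], [50, 108, 139], [63, 98, 114]] [161, 169, 162]
136 [[98, 100, 98], [101, 105, 102], [97, 101, 96]] [156, 1
[... 213 characters left out ...]
 95], [98, 101, 100], [101, 102, 102]] [123, 131, 126]
141 [[107, 106, 109], [107, 107, 109], [92, 101, 110]] [97, 102, 98]
142 [[105, 108, 109], [118, 117, 120], [110, 116, 123]] [105, 111, 106]
143 [[103, 105, 107], [103, 105, 107], [111, 119, 125]] [104, 108, 106]
144 [[105, 105, 108], [93, 92, 95], [108, 115, 125]] [101, 108, 101]
145 [[105, 104, 108], [90, 88, 93], [87, 98, 108]] [125, 132, 127]
146 [[109, 106, 108], [88, 87, 91], [96, 97, 96]] [131, 137, 131]
147 [[109, 109, 111], [90, 88, 93], [85, 83, 86]] [143, 149, 142]
0.2 top back 124.73 flange front 135.34
0.203 top back 123.86 flange front 134.48
0.206 top back 122.98 flange front 133.62
0.22 top back 118.88 flange front 129.56
```

The head's edges (rows 124.7 and 135.3) match a seated flange at 0.200 m to within about 1 mm, with brass directly against the ear. The arm points out and droops by less than 0.1 rad. Handing in.

```bash
python3 -c "
from station import manip
print(manip.close_job())"
```

```text
the job is handed in; nothing more can be done
None
```

The swing arm is back in the yoke with the hinge pin through both ears and its flange seated to within about 1 mm by camera; the arm points straight out with a droop of about 0.1 rad (limit 0.15), and the job is handed in, though no verdict came back.

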